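Put the paddle boards away in the tiered rack

TASK

Put the two round paddle boards away in the black rack, above the one already stored at the bottom: slide the thick dark board into the middle slot and the thin pale board into the narrow top slot. Each must lie flat on its own pair of runners, pushed fully home against the rear bar with its handle pointing straight out of the open front. Leave the stored board home in the bottom slot and do not disturb the other kitchen things.

Things in the scene. Friction and masses are not known exactly. Their poses are not given: they have to be found in the camera images.
- rack: Fixed black steel board rack, 150 mm deep (x), 206 wide (y), 121 high, open in front (-x), in the middle of its top and at the back. Origin: centre of its footprint on the table; +x to its back, z up. Flat runners, 4 mm thick, 24 wide, line both sides from x = -75 to 75 mm, top faces at z = 30, 60, 90 mm; side rails close the top slot at z = 107. So slots are 26, 26 and 17 mm high.
- home_bottom (a point): Place of a board's origin when fully home in the bottom slot: x = -14, y = 0, z = 30 mm in the rack frame; axes as the rack. Slots are 170 mm wide between low side walls (9 to 14 mm high); 122 mm is open between left and right runners.
- home_middle (a point): The same for the middle slot: x = -14, y = 0, z = 60 mm in the rack frame; axes as the rack. The stop behind each tier is one 8 mm round bar along y, its front at x = 66 mm, at half the board's thickness above the runners.
- home_top (a point): The same for the top slot: x = -14, y = 0, z = 90 mm in the rack frame; axes as the rack. Stored handles lie one right above another, so a board in a higher slot bars the way from above to the handle of a lower one.
- thick_board: Thick dark-brown wooden paddle board, about 0.27 kg, lying flat on the table left or right of the rack: disc 160 mm across, 18 mm thick; straight handle of the same thickness, 28 mm wide, along its -x, ending 185 mm from the disc's centre. Origin: centre of the disc's underside; z up. At home the disc stands 19 mm out of the rack's front and the whole handle projects.
- thin_board: Thin pale wooden paddle board, about 0.14 kg, lying flat on the table on the other side of the rack: disc 160 mm across, 9 mm thick; straight handle of the same thickness, 28 mm wide, along its -x, ending 185 mm from the disc's centre. Origin: centre of the disc's underside; z up.
- stored_board: Loose mid-brown paddle board already home in the bottom slot: disc 160 mm diameter, 12 mm thick, same handle outline. Origin and axes as the thick board. It stays where it is.
- tin_far: Open aluminium cake tin, 150 mm diameter, 65 mm high, standing at the far left. Origin: centre of its underside. Leave it.
- tin_side: Open aluminium cake tin, 160 mm diameter, 70 mm high, standing on the left side. Origin: centre of its underside. Leave it.
- egg_bowl: White bowl with three brown eggs, 132 mm diameter, about 70 mm high, at the far right. Origin: centre of its underside. Leave it.
- crock: White stoneware crock with wooden spoons, 130 mm diameter, 165 mm high (spoons to about 340 mm), on the right side. Origin: centre of its underside. Leave it.
- whisk: Dough whisk with a wooden handle and a wire loop, 300 mm long, 18 mm thick, lying flat at the far right. Origin: on the table under the handle's tail end, x to the loop. Leave it.
- milk: Glass milk bottle, 80 mm diameter, 200 mm high, at the left. Origin: centre of its underside. Leave it.
- cup: Blue cup, 80 mm diameter, 75 mm high, at the near right. Origin: centre of its underside. Leave it.
There are look-alikes about, which are no part of the job. There is more than one size of the rack; the job needs the largest.

How it is judged (in metres and radians):
At the end, for the whole second after the job is handed in: Thick board in the middle slot, thin in the top, stored in the bottom: each flat on its runners (height within 3 mm, tilt under 0.05 rad), its disc centre within 9 mm of home seen from above, handle within 0.2 rad of straight out of the front, and still (horizontal distance between thick_board and home_middle below 0.009 m and z of thick_board in the frame of home_middle between -0.003 and 0.003 m and angle between each of thick_board, thin_board, stored_board's own z axis and vertical below 0.05 rad and angle between the x axis of each of thick_board, thin_board, stored_board and the x axis of rack, either way round below 0.2 rad and linear speed of each of thick_board, thin_board, stored_board below 0.02 m/s and horizontal distance between thin_board and home_top below 0.009 m and z of thin_board in the frame of home_top between -0.003 and 0.003 m and horizontal distance between stored_board and home_bottom below 0.009 m and z of stored_board in the frame of home_bottom between -0.003 and 0.003 m); the robot touches nothing.
It fails at once if a tin, the egg bowl, crock, whisk, milk bottle or cup is moved more than 30 mm (distance of any of tin_far, tin_side, egg_bowl, crock, whisk, milk, cup from where it was at the start of the episode above 0.03 m).
It fails at once if a tin, the egg bowl, crock, milk bottle or cup is tipped more than 0.35 rad (angle between any of tin_far, tin_side, egg_bowl, crock, milk, cup's own z axis and vertical above 0.35 rad).
It also fails if it takes over 67 s, if anything falls off the work surface, if the arm or the gripper's body presses on something with over 40 N, if the wrist force passes 120 N, or if a joint passes its speed limit or range.

ROBOT

A 6-joint arm with a two-finger parallel gripper is mounted at the origin on the work surface. World frame = base frame: x ahead of the robot, y to its left, z up, the work surface at z = 0. Lengths are in mm, angles in rad, forces in N, time in s.
With the tool pointing down it reaches from about 350 to 775 mm from the base axis. Payload 7.3 kg.
Tool frame: the origin (TCP) lies at the very end of the fingers, on their centre line; the grasp point (between the pads) lies 19 mm behind it (bot.grip_point_offset is the distance from the TCP to the grasp point, in mm); z points along the fingers, y is the line along which they close (so a half turn about z gives the same grasp; the last joint's range is limited). The gripper opens to 92 mm and grips with 3 to 60 N. Pads are 19 mm wide; open, the fingers measure 130 mm over their backs; the gripper's body (75 mm by 190 mm) begins 47 mm behind the grasp point.
Start: joints at [1.026, 0.342, 1.524, -0, 1.275, -0.146], TCP at [203.852, 483.828, 226.741] pointing down, gripper open.
Joint ranges: [-2.53, 2.53], [-0.77, 2.02], [0.04, 2.7], [-1, 4.14], [0.28, 2.66], [-3.11, 3.11]. Speed limits (rad/s): [2.57, 2.57, 3.14, 3.14, 3.14, 3.14].

INTERFACE

Orientations are given as [roll, pitch, yaw] about the fixed x, y, z axes, in that order (R = Rz(yaw) Ry(pitch) Rx(roll)).
In Python, from plant import bot gives the robot as it stands. The module is installed in compiled form; this text tells all that it offers.
- The arm moves only by the shell command python3 -m jog 'ROWS' [OPENING]. ROWS is JSON, a list of rows, each a list of 6 numbers: the shift along the tool's x, y, z in mm, then the turn, a rotation vector about the tool's x, y, z in rad. In form: [[dx, dy, dz, rx, ry, rz], ...]. A call has 1 to 12 rows; each row shifts and turns the commanded pose from where the row before left it, along the tool's axes as they then stand; what a row does not reach is not made up. A row lasts 1/10 s, in which the tool goes at most 50 mm and 8.59 degrees, less where a joint would pass 70% of its speed; a pose out of reach is approached as far as the arm can. A call with a gripper value outside its range is refused whole. OPENING is the opening in per cent of the stroke, from 0 (shut) to 100 (fully open), set as the call begins (- or left out, the last holds). The fingers move at their own pace and stop on an object; the grip force is fixed at half the most. Time passes only in rows, so rows that do not move let the fingers close. It gives the time, the measured TCP pose, the force, the opening and the grip force at its end, in the units of the state.
- bot.get_obs(): the state, without advancing time (a new reading comes with each control period).
- bot.capture(name): name is "scene" or "side" or "wrist"; returns the picture (400x640x3 uint8, red, green, blue); there is no depth.
- bot.camera_model(name): a dict with "fx", "fy", "cx", "cy" (pixels), "position" and "orientation" of the camera in the world; the wrist camera has in their place "T_tool_cam" (4x4, takes a point from camera to tool coordinates, whose origin is the TCP and whose axes are the flange's). Camera axes: x right, y down, z forward; pixel columns grow to the right and rows downward; lengths in mm; the calibration is good to about 2 mm. A picture is of the moment at which its call begins: read the wrist's pose just before it. camera_model takes no time and is no camera call.
- bot.close_job(): hands the job in; it is judged then, once.
Trained networks look in the newest picture that a camera, given by its name, has taken for a name from the list of things; names that differ only in an ending like _2 or _b are one class to them, and where a whole thing is asked for, a point or a joint stands for the part that bears it (a point fixed in the world has none). Each returns a list of dicts, best first, with "p" (0 to 1); they miss things now and then, are a little off and sometimes report something else, mostly with a low value. They report only what shows in the picture. A call takes as long as a camera call. They do not tell look-alikes from the thing itself.
- bot.outline_of(target, camera): "mask" (400x640 bool, what is visible of it) and "pixel" ([column, row] in pixels, amid what is visible of it).
The state is a dict: "time": time; "joint_positions": joint angles; "dq": joint speeds; "tau": joint torques, N m; "tool_pos": TCP position; "tcp_rot": TCP orientation; "contact_force": force on the tool from outside, world axes, zero at the start; "moment": the same for the moment, N m; "grip_width": finger opening in mm; "finger_force": force on a finger pad.
Only numpy, scipy, OpenCV 4.12 (cv2) and the standard library are available. Lean on these libraries where they do the work, as an engineer would, in place of code of your own. Each camera call takes 0.05 s, during which the arm holds its last target. There are 200 camera calls.

## Working session

There is one attempt and no reset: what is moved stays moved. The work goes in short steps, Python scripts to look and compute and a shell command to move; the robot and the scene stay as the last step left them, time stands still between calls to the robot, and variables do not carry over. Pictures are saved under pics/ and viewed, at most 13 in all, crops included, and the job is handed in when it is done.

```bash
mkdir -p pics; python3 - <<'E'
from plant import bot
import cv2,numpy as np
o=bot.get_obs(); print({k:np.round(v,3).tolist() for k,v in o.items()})
for c in ("scene","side"):
    im=bot.capture(c); cv2.imwrite(f"pics/{c}0.png",im[...,::-1])
    m=bot.camera_model(c); print(c,{k:np.round(v,4).tolist() for k,v in m.items()})
    for t in ("rack","thick_board","thin_board","stored_board"):
        for d in bot.outline_of(t,c): print(t,round(d['p'],2),np.round(d['pixel']),d['mask'].sum())
print(np.round(bot.camera_model("wrist")["T_tool_cam"],3),{k:v for k,v in bot.camera_model("wrist").items() if k!="T_tool_cam"})
E
```

```text
{'time': 0.0, 'joint_positions': [1.026, 0.343, 1.525, -0.0, 1.275, -0.146], 'dq': [-0.001, 0.001, -0.001, 0.001, -0.001, -0.002], 'tau': [0.001, -43.124, -24.422, 0.072, 0.056, -0.0], 'tool_pos': [203.634, 483.46, 226.047], 'tcp_rot': [-3.14, -0.0, 2.743], 'contact_force': [0.044, 0.072, 0.583], 'moment': [0.031, -0.006, -0.008], 'finger_force': 0.0, 'grip_width': 91.865}
scene {'fx': 442.6445, 'fy': 442.6445, 'cx': 313.8597, 'cy': 198.0111, 'position': [1213.0026, -513.1741, 1470.5858], 'orientation': [-2.5623, -0.011, 0.9725]}
rack 0.96 [330. 138.] 736
rack 0.68 [334. 244.] 1733
rack 0.61 [200. 197.] 543
rack 0.44 [164. 259.] 194
thick_board 0.9 [374. 183.] 1242
thick_board 0.38 [331. 243.] 1894
stored_board 0.81 [316. 230.] 974
side {'fx': 429.4123, 'fy': 429.4123, 'cx': 319.4087, 'cy': 196.6596, 'position': [255.8278, -1278.3459, 1132.3385], 'orientation': [-2.2529, 0.0225, -0.1866]}
rack 0.83 [360. 204.] 1836
rack 0.72 [255. 272.] 1327
rack 0.57 [255. 177.] 787
thick_board 0.76 [315. 170.] 779
thick_board 0.53 [448. 342.] 458
thin_board 0.77 [335. 267.] 1440
stored_board 0.62 [337. 203.] 434
[[  -0.      -0.957   -0.29    79.09 ]
 [   1.      -0.      -0.      -0.18 ]
 [   0.      -0.29     0.957 -158.798]
 [   0.       0.       0.       1.   ]] {'fx': 276.59085441908405, 'fy': 276.59085441908405, 'cx': 322.73835831409224, 'cy': 199.91422212825756}
```

View pics/scene0.png

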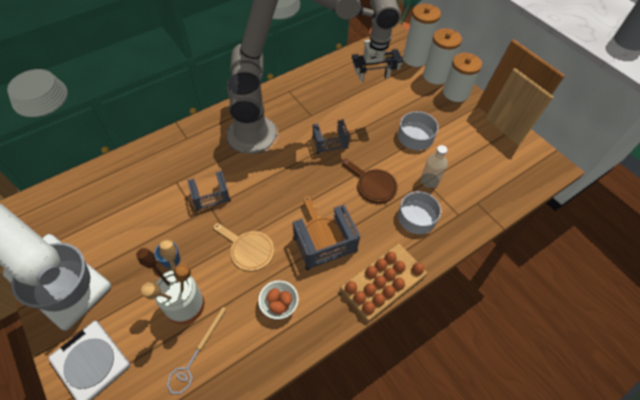

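View pics/side0.png

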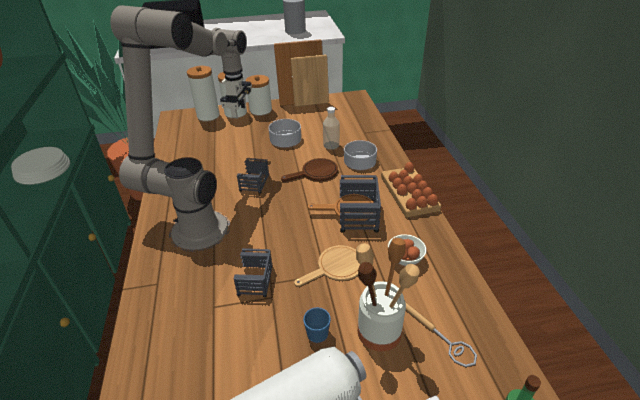

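Scene view: the largest rack is at about (328,237), with the stored handle pointing to (312,203). The thick dark board is at (377,186), handle to (345,163), and the thin board is at (252,250), handle to (217,228). The two smaller racks at (330,138) and (208,192) are look-alikes. I'll fit poses to the masks from both cameras.

```bash
cat >h.py <<'E'
import numpy as np,cv2
from scipy.spatial.transform import Rotation as R
from scipy.optimize import minimize
from plant import bot
def cam(c,o=None):
    m=bot.camera_model(c)
    if "position" in m: Rc,p=R.from_euler('xyz',m["orientation"]).as_matrix(),np.array(m["position"])
    else:
        o=o or bot.get_obs(); T=np.eye(4);T[:3,:3]=R.from_euler('xyz',o["tcp_rot"]).as_matrix();T[:3,3]=o["tool_pos"]
        T=T@np.array(m["T_tool_cam"]);Rc,p=T[:3,:3],T[:3,3]
    return m["fx"],m["cx"],m["cy"],Rc,p
def proj(C,P):
    q=(np.atleast_2d(P)-C[4])@C[3]; return np.c_[C[0]*q[:,0]/q[:,2]+C[1],C[0]*q[:,1]/q[:,2]+C[2]]
def unproj(C,uv,z):
    uv=np.atleast_2d(uv); d=np.c_[(uv[:,0]-C[1])/C[0],(uv[:,1]-C[2])/C[0],np.ones(len(uv))]@C[3].T
    return C[4]+d*((z-C[4][2])/d[:,2])[:,None]
def loc(pose,P):
    x,y,a=pose[:3]; P=np.array(P,float); c,s=np.cos(a),np.sin(a)
    return np.c_[x+c*P[:,0]-s*P[:,1],y+s*P[:,0]+c*P[:,1],P[:,2]]
t=np.linspace(0,2*np.pi,60)
def board_sil(C,pose,h,z0=0,S=4):
    im=np.zeros((400*S,640*S),np.uint8)
    for z in (z0,z0+h/2,z0+h):
        for o in (np.c_[80*np.cos(t),80*np.sin(t)],np.array([[-70,14],[-185,14],[-185,-14],[-70,-14]])):
            cv2.fillPoly(im,[np.round(proj(C,loc(pose,np.c_[o,np.full(len(o),z0*0+z)]))*S).astype(int)],1)
    return cv2.resize(im.astype(np.float32),(640,400),interpolation=cv2.INTER_AREA)
def rack_sil(C,pose,S=4):
    im=np.zeros((400*S,640*S),np.uint8)
    def hull(P): cv2.fillConvexPoly(im,cv2.convexHull(np.round(proj(C,loc(pose,P))*S).astype(np.int32)),1)
    for s in (-1,1): hull([(x,s*y,z) for x in (-75,75) for y in (85,103) for z in (0,121)])
    for zz in (39,69,96): hull([(x,y,z) for x in (66,74) for y in (-100,100) for z in (zz-4,zz+4)])
    return cv2.resize(im.astype(np.float32),(640,400),interpolation=cv2.INTER_AREA)
def fit(sil,obs,p0):
    def cost(p):
        e=0
        for C,m in obs:
            s=sil(C,(p[0],p[1],p[2]/100)); m=m.astype(float); e+=1-np.minimum(s,m).sum()/np.maximum(s,m).sum()
        return e/len(obs)
    p=np.array([p0[0],p0[1],p0[2]*100])
    for st in (20,6):
        r=minimize(cost,p,method='Nelder-Mead',options=dict(initial_simplex=np.vstack([p]+[p+st*v for v in np.eye(3)]),xatol=.1,fatol=1e-4)); p=r.x
    return np.r_[p[:2],p[2]/100],r.fun
E
python3 - <<'E'
from h import *
px={"thick_board":dict(h=18,scene=[(377,186),(345,163)],side=[(320,169),(283,178)]),"thin_board":dict(h=9,scene=[(252,250),(217,228)],side=[(341,262),(297,282)]),
}
Cs={c:cam(c) for c in("scene","side")}
for c in Cs: bot.capture(c)
M={}
def get(n,c,uv):
    L=[d for d in bot.outline_of(n,c) if np.hypot(*(np.array(d['pixel'])-uv))<25]
    return L[0]['mask'] if L else None
for n,d in px.items():
    obs=[]
    for c in Cs:
        P=unproj(Cs[c],d[c],d['h']); v=P[0]-P[1]; print(n,c,P[0].round(),'yaw',np.arctan2(v[1],v[0]).round(3),'len',np.hypot(*v[:2]).round())
        m=get(n,c,d[c][0]); 
        if m is not None:
            p,f=fit(lambda C,p:board_sil(C,p,d['h']),[(Cs[c],m)],(P[0][0],P[0][1],np.arctan2(v[1],v[0]))); print('  fit',p.round(3),round(f,3)); obs.append((Cs[c],m)); p0=p
    if len(obs)>1: print(' both',fit(lambda C,p:board_sil(C,p,d['h']),obs,p0))
P=unproj(Cs["scene"],[(328,240),(312,203)],40);print(P.round())
p0=(P[0][0],P[0][1],0.0);obs=[]
for c,uv in (("scene",(334,244)),("side",(360,204))):
    m=get("rack",c,uv)
    if m is not None:
        cv2.imwrite(f"pics/rm_{c}.png",m*255); obs.append((Cs[c],m)); print(c,fit(rack_sil,[obs[-1]],p0))
if len(obs)>1: print(' both',fit(rack_sil,obs,p0))
for n in ("tin_far","tin_side","egg_bowl","crock","milk","cup","whisk"):
    for d in bot.outline_of(n,"scene")[:2]: print(n,round(d['p'],2),np.round(d['pixel']),unproj(Cs["scene"],d['pixel'],40)[0].round())
E
```

```text
thick_board scene [530. 277.  18.] yaw 0.224 len 169.0
  fit [5.27633e+02 2.81824e+02 2.13000e-01] 0.067
thick_board side [525. 267.  18.] yaw 0.183 len 173.0
  fit [5.28612e+02 2.78384e+02 2.15000e-01] 0.051
 both (array([5.28117956e+02, 2.80051979e+02, 2.11068938e-01]), np.float64(0.06482397768505394))
thin_board scene [ 494. -277.    9.] yaw 0.391 len 166.0
  fit [ 4.95026e+02 -2.78242e+02  3.72000e-01] 0.045
thin_board side [ 494. -286.    9.] yaw 0.334 len 173.0
  fit [ 4.92595e+02 -2.82849e+02  3.60000e-01] 0.138
 both (array([ 4.93875307e+02, -2.79503521e+02,  3.66594851e-01]), np.float64(0.10224987408611863))
[[628. -33.  40.]
 [464.   8.  40.]]
scene (array([ 6.17591371e+02, -3.61670011e+01, -1.31277158e-01]), np.float64(0.3312109526798792))
side (array([ 6.23902077e+02, -3.52304551e+01, -2.27929091e-01]), np.float64(0.15101252520662334))
 both (array([ 6.22156111e+02, -3.54148403e+01, -2.10567811e-01]), np.float64(0.25547117032486916))
tin_far 0.95 [419. 211.] [721. 326.  40.]
tin_side 0.74 [417. 132.] [414. 585.  40.]
egg_bowl 0.56 [276. 298.] [ 710. -304.   40.]
crock 0.56 [174. 287.] [ 482. -572.   40.]
milk 0.8 [436. 172.] [617. 506.  40.]
cup 0.64 [163. 259.] [ 365. -559.   40.]
cup 0.25 [246. 251.] [ 501. -301.   40.]
whisk 0.65 [207. 333.] [ 686. -550.   40.][ WARN:0@9.214] global loadsave.cpp:1063 imwrite_ Unsupported depth image for selected encoder is fallbacked to CV_8U.
```

```bash
cat >>h.py <<'E'
def go(x,y,z,yaw,note=''):
    """turn in place first, then shift: prints the totals in tool axes"""
    o=bot.get_obs(); R0=R.from_euler('xyz',o["tcp_rot"]); R1=R.from_euler('xyz',[np.pi,0,yaw])
    w=(R0.inv()*R1).as_rotvec(); d=R1.inv().apply(np.array([x,y,z])-o["tool_pos"])
    print(note,'turn',w.round(3),'shift',d.round(1),'t',round(o['time'],2))
E
python3 - <<'E'
from h import *
p=(528,280,.212); g=loc(p,[(-105,0,0)])[0]; print(g)
go(g[0],g[1],160,np.pi+.212)
E
```

```text
[425.35073589 257.90636794   0.        ]
 turn [ 0.     0.    -0.611] shift [-169.  -267.5   66.7] t 1.25
```

```bash
python3 -m jog '[[0,0,0,0,0,-0.12],[0,0,0,0,0,-0.12],[0,0,0,0,0,-0.12],[0,0,0,0,0,-0.12],[0,0,0,0,0,-0.131]]' 100; python3 -m jog '[[-10,-17,0,0,0,0],[-17,-26,6,0,0,0],[-17,-26,7,0,0,0],[-17,-26,7,0,0,0],[-17,-26,7,0,0,0],[-17,-26,7,0,0,0],[-17,-26,7,0,0,0],[-17,-26,7,0,0,0],[-17,-26,7,0,0,0],[-14,-24,7,0,0,0],[-9,-18,5,0,0,0],[0,0,0,0,0,0]]'
python3 - <<'E'
from h import *
o=bot.get_obs(); C=cam("wrist",o); im=bot.capture("wrist"); cv2.imwrite("pics/w1.png",im[...,::-1])
for d in bot.outline_of("thick_board","wrist")[:1]:
    print(d['p'],d['pixel'],d['mask'].sum(),fit(lambda C,p:board_sil(C,p,18),[(C,d['mask'])],(528,280,.212)))
g=loc((528,280,.212),[(-105,0,0)])[0]; go(g[0],g[1],60,np.pi+.212)
E
```

```text
time: 1.75
tool_pos: [203.9, 483.8, 226.7]
tcp_rot: [3.142, 0.0, -2.924]
contact_force: [-0.4, -0.3, -0.5]
grip_width: 91.6
finger_force: 0.0
time: 2.95
tool_pos: [426.4, 256.7, 159.1]
tcp_rot: [-3.141, -0.001, -2.932]
contact_force: [-1.4, 0.5, 0.6]
grip_width: 92.0
finger_force: 0.0
0.7 [324.3, 241.8] 11330 (array([5.25550378e+02, 2.81437259e+02, 2.17076940e-01]), np.float64(0.24028366880570706))
 turn [ 0.    -0.    -0.001] shift [-0.  -0.6 99.7] t 3.05
```

View pics/w1.png

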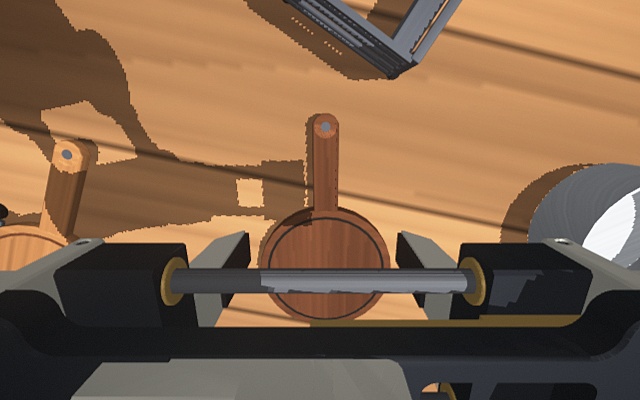

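Wrist view: the thick handle runs from its end at about (325,114) to its neck at (326,208), lying between the open fingers. I'll check those points against the estimate.

```bash
python3 - <<'E'
from h import *
C=cam("wrist"); P=unproj(C,[(325,113),(326,205),(324,206),(312,205),(338,206)],18); print(P.round(1))
print(proj(C,loc((528,280,.212),[(-185,0,18),(-80,0,18),(-80,14,18),(-80,-14,18)])).round())
g=loc((528,280,.212),[(-105,0,0)])[0]; print(g)
E
python3 -m jog '[[0,0,30,0,0,0],[0,0,40,0,0,0],[0,0,40,0,0,0],[0,0,30,0,0,0],[0,0,12,0,0,0],[0,0,0,0,0,0]]' 70
```

```text
[[344.1 243.8  18. ]
 [441.8 266.1  18. ]
 [443.5 264.1  18. ]
 [445.2 250.4  18. ]
 [440.1 279.7  18. ]]
[[322. 115.]
 [322. 211.]
 [334. 211.]
 [310. 211.]]
[425.35073589 257.90636794   0.        ]
time: 3.65
tool_pos: [424.1, 258.9, 6.9]
tcp_rot: [-3.141, -0.003, -2.928]
contact_force: [0.4, 0.4, 1.1]
grip_width: 64.4
finger_force: 0.0
```

```bash
python3 -m jog '[[0,2,5,0,0,0],[0,2,0,0,0,0],[0,0,0,0,0,0],[0,0,0,0,0,0],[0,0,0,0,0,0],[0,0,0,0,0,0],[0,0,0,0,0,0],[0,0,0,0,0,0],[0,0,0,0,0,0]]' 20; python3 -m jog '[[0,0,-5,0,0,0],[0,0,-15,0,0,0],[0,0,-25,0,0,0],[0,0,-30,0,0,0],[0,0,-30,0,0,0],[0,0,-15,0,0,0],[0,0,0,0,0,0],[0,0,0,0,0,0]]' 0
```

```text
time: 4.55
tool_pos: [424.8, 262.2, 3.3]
tcp_rot: [3.141, 0.001, -2.93]
contact_force: [-1.2, -2.4, 5.8]
grip_width: 27.8
finger_force: 30.0
time: 5.35
tool_pos: [423.8, 262.1, 122.1]
tcp_rot: [-3.142, -0.001, -2.929]
contact_force: [-0.4, -0.4, -2.8]
grip_width: 27.8
finger_force: 30.0
```

The thick board is held: 2.8 N lifted, grip width 27.8 mm. Next I'll check the rack fit with an overlay, and the droop of the board.

```bash
cat >>h.py <<'E'
def rack_lines(P):
    L=[]
    for s in (-1,1):
        for z in (0,121): L.append([(-75,s*103,z),(75,s*103,z)])
        for x in (-75,75): L.append([(x,s*103,0),(x,s*103,121)])
        L.append([(-75,s*61,30),(75,s*61,30)])
    L.append([(66,-85,96),(66,85,96)])
    return [loc(P,l) for l in L]
def overlay(im,C,lines,box,k,col=(0,255,0)):
    u0,v0,u1,v1=box; o=cv2.resize(np.ascontiguousarray(im[v0:v1,u0:u1,::-1]),None,fx=k,fy=k,interpolation=cv2.INTER_CUBIC)
    for l in lines: 
        q=np.round((proj(C,l)-[u0-.5,v0-.5])*k).astype(int); cv2.polylines(o,[q],False,col,1)
    return o
E
python3 - <<'E'
from h import *
P=(622,-35,-.21); 
a=overlay(cv2.imread("pics/scene0.png")[...,::-1],cam("scene"),rack_lines(P),(280,190,370,280),4)
b=overlay(cv2.imread("pics/side0.png")[...,::-1],cam("side"),rack_lines(P),(310,160,400,250),4)
o=bot.get_obs(); bp=(o["tool_pos"][0]+105*np.cos(.212),o["tool_pos"][1]+105*np.sin(.212),.212)
ol=[loc(bp,np.c_[80*np.cos(t),80*np.sin(t),0*t+o["tool_pos"][2]-2]),loc(bp,[(-80,0,120),(-185,0,120)])]
c=overlay(bot.capture("side"),cam("side"),ol,(260,100,360,190),4)
d=overlay(bot.capture("scene"),cam("scene"),ol,(330,120,430,210),4)
cv2.imwrite("pics/ov1.png",cv2.copyMakeBorder(np.hstack([a,b]),0,0,0,80,0)); cv2.imwrite("pics/ov2.png",np.hstack([c,d]))
E
```

```text
(no output)
```

View pics/ov1.png

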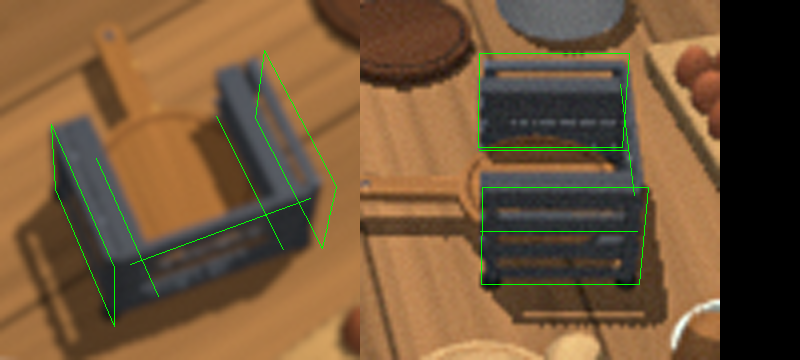

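View pics/ov2.png

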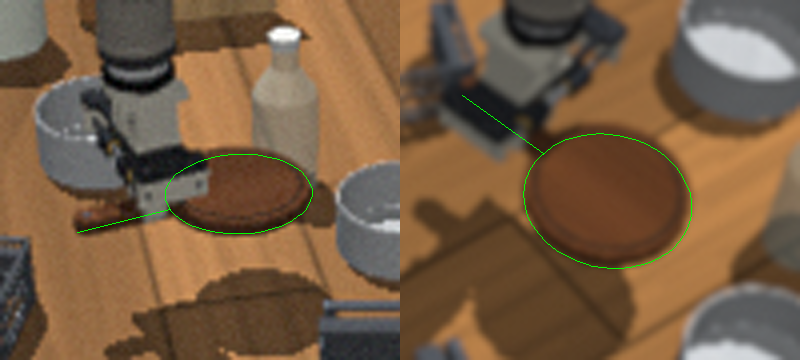

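The overlay shows the board held level (disc outline matches in both views). The rack estimate is slightly off, so I'll refit it with convex hulls of its bluish-dark pixels.

```bash
python3 - <<'E'
from h import *
def hullmask(pts,S=8):
    im=np.zeros((400*S,640*S),np.uint8); cv2.fillConvexPoly(im,cv2.convexHull(np.round((pts+.5)*S).astype(np.int32)),1)
    return cv2.resize(im.astype(np.float32),(640,400),interpolation=cv2.INTER_AREA)
obs=[]
for c,(u0,v0,u1,v1) in (("scene",(288,200,364,272)),("side",(335,170,390,236))):
    im=cv2.imread(f"pics/{c}0.png").astype(int); b,g,r=im[...,0],im[...,1],im[...,2]
    m=np.zeros((400,640),np.uint8); m[v0:v1,u0:u1]=((b>=r-3))[v0:v1,u0:u1]
    n,l,s,_=cv2.connectedComponentsWithStats(m); k=[i for i in range(1,n) if s[i,4]>25]; print(c,s[1:n][s[1:n,4]>8].tolist())
    m=np.isin(l,k); v,u=np.nonzero(m); obs.append((cam(c),hullmask(np.c_[u,v].astype(float)))); 
    cv2.imwrite(f"pics/hm_{c}.png",np.uint8(m*255))
for D in (75,70):
  box=[(x,y,z) for x in(-D,D) for y in(-103,103) for z in(0,121)]
  sil=lambda C,p: hullmask(proj(C,loc(p,box)))
  for ob in ([obs[0]],[obs[1]],obs): print(D,fit(sil,ob,(622,-35,-.2)))
# stored board from clicks
C=cam("scene"); P=unproj(C,[(306.3,197.5),(317,218)],42); v=P[1]-P[0]; print(P.round(1),np.arctan2(v[1],v[0]),np.hypot(*v[:2]))
E
```

```text
scene [[294, 206, 65, 63, 1229]]
side [[340, 175, 41, 57, 1468]]
75 (array([ 6.18914474e+02, -4.15279662e+01, -3.39329568e-01]), np.float64(0.1431008024709458))
75 (array([ 6.20517257e+02, -3.89385215e+01, -2.33530841e-01]), np.float64(0.07375400983207459))
75 (array([ 6.20914687e+02, -3.89089088e+01, -2.46158899e-01]), np.float64(0.11183180592832775))
70 (array([ 6.19607682e+02, -3.99721061e+01, -2.56152804e-01]), np.float64(0.10370779111295048))
70 (array([ 6.20684831e+02, -3.83935570e+01, -2.02514888e-01]), np.float64(0.043682512971532694))
70 (array([ 6.20833976e+02, -3.86664665e+01, -2.05395495e-01]), np.float64(0.07560242829521446))
[[431.5   3.3  42. ]
 [530.2 -14.5  42. ]] -0.1778096890962047 100.28435632079885
```

```bash
python3 -m jog '[[10,0,-5,0,0,0.1],[15,0,-10,0,0,0.1],[15,0,-10,0,0,0.1],[15,0,-5,0,0,0.117],[5,0,0,0,0,0],[0,0,0,0,0,0]]'; python3 - <<'E'
from h import *
P=(622,-37,-.205); g=loc(P,[(-270,0,0)])[0]; print(g); go(g[0],g[1],110,np.pi+P[2])
E
```

```text
time: 6.05
tool_pos: [364.3, 260.7, 152.0]
tcp_rot: [-3.141, -0.001, 2.941]
contact_force: [0.2, 0.0, -2.7]
grip_width: 27.7
finger_force: 30.0
[357.65353418  17.96313317   0.        ]
 turn [-0.001 -0.001  0.004] shift [ -42.9 -239.    42. ] t 6.05
```

```bash
python3 -m jog '[[-3,-15,0,0,0,0],[-5,-29,5,0,0,0],[-5,-29,5,0,0,0],[-5,-29,5,0,0,0],[-5,-29,5,0,0,0],[-5,-29,5,0,0,0],[-5,-29,5,0,0,0],[-5,-29,5,0,0,0],[-5,-21,5,0,0,0],[0,0,2,0,0,0],[0,0,0,0,0,0]]'; python3 - <<'E'
from h import *
o=bot.get_obs(); P=(621,-38,-.205)
b=o["tool_pos"]+0; bp=(b[0]+105*np.cos(-.2),b[1]+105*np.sin(-.2),-.2); z=b[2]-3.3+18
ol=rack_lines(P)+[loc(bp,np.c_[80*np.cos(t),80*np.sin(t),0*t+z])]
im=bot.capture("scene"); cv2.imwrite("pics/s3.png",im[...,::-1]); a=overlay(im,cam("scene"),ol,(265,165,365,275),5)
im=bot.capture("side"); cv2.imwrite("pics/d3.png",im[...,::-1]); s=overlay(im,cam("side"),ol,(300,160,400,240),3)
o=np.zeros((550,800,3),np.uint8); o[:,:500]=a; o[:240,500:800]=s; cv2.imwrite("pics/ov3.png",o)
E
```

```text
time: 7.15
tool_pos: [358.5, 17.6, 110.1]
tcp_rot: [3.141, -0.001, 2.937]
contact_force: [-0.7, -0.3, -3.2]
grip_width: 27.7
finger_force: 30.0
```

View pics/ov3.png

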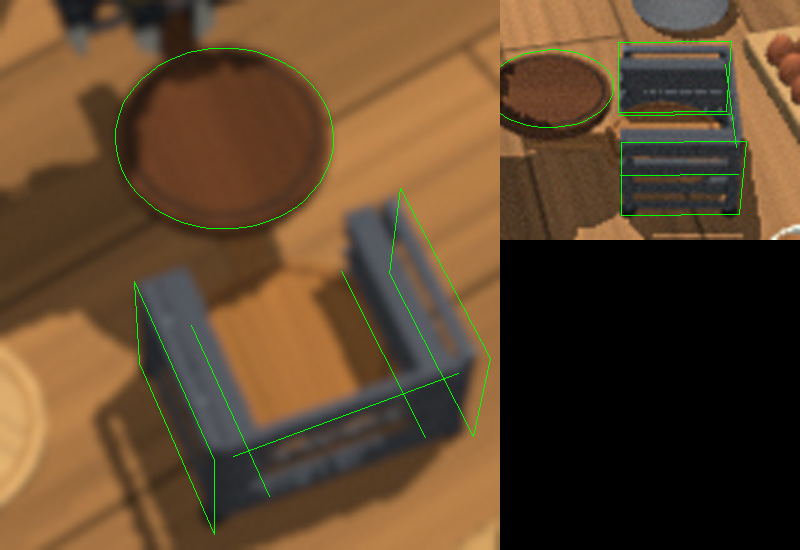

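```bash
python3 - <<'E'
from h import *
from scipy.optimize import least_squares
C=[cam("scene"),cam("side")]
hulls=[]
for c in ("scene","side"):
    v,u=np.nonzero(cv2.imread(f"pics/hm_{c}.png",0)>128); P=np.c_[u,v].astype(float)
    P=np.vstack([P+d for d in ((.4,0),(-.4,0),(0,.4),(0,-.4))]); hulls.append(P)
ang=np.linspace(0,2*np.pi,72,endpoint=False); N=np.c_[np.cos(ang),np.sin(ang)]
sup=lambda P:(P@N.T).max(0)
H=[sup(P) for P in hulls]
def res(p,ks,dims=None):
    D,W,Z=p[3:6] if dims is None else dims
    box=[(x,y,z) for x in(-D,D) for y in(-W,W) for z in(0,Z)]
    return np.concatenate([sup(proj(C[k],loc((p[0],p[1],p[2]/100),box)))-H[k] for k in ks])
for ks in ([0],[1],[0,1]):
    for dims in ((75,103,121),None):
        p0=[621,-38,-20]+([75,103,121] if dims is None else [])
        r=least_squares(res,p0,args=(ks,dims),loss='soft_l1',x_scale=5,diff_step=1e-3); print(ks,r.x.round(1),'rms px',np.sqrt(np.mean(res(r.x,ks,dims)**2)).round(2))
E
```

```text
[0] [614.5 -38.9 -18.9] rms px 2.95
[0] [619.9 -41.3 -21.5  65.3  96.4 119.4] rms px 0.25
[1] [619.8 -40.6 -22.2] rms px 1.57
[1] [618.2 -45.3 -20.9  70.   96.2 121.1] rms px 0.36
[0, 1] [618.8 -40.1 -21.7] rms px 2.29
[0, 1] [619.1 -41.6 -21.   68.5  96.5 117.5] rms px 0.61
```

```bash
python3 - <<'E'
from h import *
C=cam("scene")
px=np.array([(187,268),(348,215),(135,281),(392,200),(212,452),(474,347),(130,110)])/5+[264.9,164.9]
for z in (107,115,121):
    P=unproj(C,px,z); print(z,P[:6,:2].round(1).tolist(),'inner',np.hypot(*(P[0]-P[1])[:2]).round(),'outer',np.hypot(*(P[2]-P[3])[:2]).round(),'rear outer',np.hypot(*(P[4]-P[5])[:2]).round(),'L',np.hypot(*(P[2]-P[4])[:2]).round(),np.hypot(*(P[3]-P[5])[:2]).round())
    for q in ((P[0]+P[1])/2,P[2:4].mean(0),P[4:6].mean(0),P[2:6].mean(0)):
        for Q in ((619.5,-41.5,-.21),):
            d=q[:2]-Q[:2]; c,s=np.cos(Q[2]),np.sin(Q[2]); print('   rack frame',np.round([c*d[0]+s*d[1],-s*d[0]+c*d[1]],1))
E
```

```text
107 [[533.6, -81.9], [561.6, 39.7], [522.0, -118.5], [569.1, 73.9], [663.9, -147.7], [699.1, 49.4]] inner 125.0 outer 198.0 rear outer 200.0 L 145.0 132.0
   rack frame [-74.5   5. ]
   rack frame [-76.4   3.3]
   rack frame [62.3  5.4]
   rack frame [-7.   4.4]
115 [[537.6, -84.4], [565.4, 36.5], [526.0, -120.8], [572.8, 70.4], [667.2, -149.8], [702.1, 46.1]] inner 124.0 outer 197.0 rear outer 199.0 L 144.0 132.0
   rack frame [-70.1   3. ]
   rack frame [-71.9   1.3]
   rack frame [65.9  3.4]
   rack frame [-3.   2.4]
121 [[540.6, -86.3], [568.3, 34.0], [529.1, -122.6], [575.7, 67.9], [669.6, -151.4], [704.4, 43.6]] inner 123.0 outer 196.0 rear outer 198.0 L 143.0 131.0
   rack frame [-66.8   1.4]
   rack frame [-68.6  -0.2]
   rack frame [68.6  1.9]
   rack frame [-0.   0.9]
```

```bash
cat >>h.py <<'E'
RK=(619.5,-40,-.205)
def gorack(rx,ry,z,note=''):
    g=loc(RK,[(rx,ry,0)])[0]; go(g[0],g[1],z,np.pi+RK[2],note)
    d=np.array(bot.get_obs()["tool_pos"][:2])-RK[:2]; c,s=np.cos(RK[2]),np.sin(RK[2]); print('now rack',np.round([c*d[0]+s*d[1],-s*d[0]+c*d[1]],1))
E
python3 - <<'E'
from h import *
gorack(-268,0,67)
E
```

```text
turn [ 0.    -0.     0.001] shift [ 0.7 -4.  43.5] t 7.25
now rack [-267.3    4. ]
```

```bash
python3 -m jog '[[0,-2,10,0,0,0],[0,-2,14,0,0,0],[0,0,12,0,0,0],[0,0,7,0,0,0],[0,0,0,0,0,0]]'; python3 -m jog '[[-10,0,0,0,0,0],[-15,0,0,0,0,0],[-15,0,0,0,0,0],[-10,0,0,0,0,0],[0,0,0,0,0,0]]';python3 -m jog '[[-10,0,0,0,0,0],[-10,0,0,0,0,0],[-10,0,0,0,0,0],[0,0,0,0,0,0]]'
```

```text
time: 7.75
tool_pos: [357.2, 14.6, 67.2]
tcp_rot: [3.142, -0.002, 2.938]
contact_force: [0.6, 0.2, -3.1]
grip_width: 27.0
finger_force: 30.0
time: 8.25
tool_pos: [408.6, 3.5, 68.2]
tcp_rot: [3.141, 0.003, 2.937]
contact_force: [0.0, -0.4, -3.1]
grip_width: 27.6
finger_force: 30.0
time: 8.65
tool_pos: [437.8, -2.7, 67.9]
tcp_rot: [3.141, 0.002, 2.937]
contact_force: [1.0, 0.2, -2.3]
grip_width: 27.4
finger_force: 30.0
```

```bash
python3 - <<'E'
from h import *
gorack(-119,0,67)
C=cam("scene"); a=overlay(bot.capture("scene"),C,[],(270,170,360,270),4); s=overlay(bot.capture("side"),cam("side"),[],(310,165,400,245),4)
o=np.zeros((400,720,3),np.uint8); o[:,:360]=a; o[:320,360:]=s; cv2.imwrite("pics/ov4.png",o)
E
```

```text
turn [0.    0.002 0.   ] shift [-66.5   0.4   0.9] t 8.65
now rack [-185.5   -0.4]
```

View pics/ov4.png

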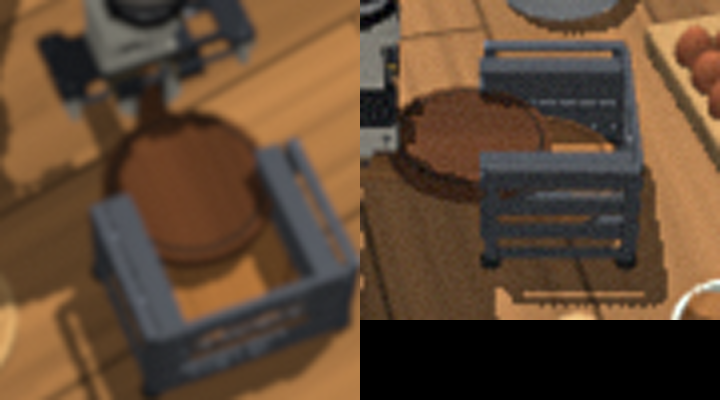

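Board enters the slot cleanly (scene disc centre at (190,190) in the crop) with no contact force. I'll keep going.

```bash
python3 -m jog '[[-10,0,0,0,0,0],[-10,0,0,0,0,0],[-10,0,0,0,0,0],[0,0,0,0,0,0]]'; python3 -m jog '[[-8,0,0,0,0,0],[-8,0,0,0,0,0],[-6,0,0,0,0,0],[0,0,0,0,0,0]]'; python3 -m jog '[[-4,0,0,0,0,0],[-3,0,0,0,0,0],[-2,0,0,0,0,0],[0,0,0,0,0,0]]'
```

```text
time: 9.15
tool_pos: [467.3, -8.8, 67.8]
tcp_rot: [3.141, 0.002, 2.937]
contact_force: [0.8, -0.6, -1.6]
grip_width: 27.6
finger_force: 30.0
time: 9.55
tool_pos: [488.0, -13.1, 67.7]
tcp_rot: [3.141, 0.001, 2.937]
contact_force: [0.8, 0.3, -1.7]
grip_width: 27.6
finger_force: 30.0
time: 9.95
tool_pos: [496.0, -14.7, 67.8]
tcp_rot: [3.141, 0.001, 2.937]
contact_force: [0.6, 0.9, -1.1]
grip_width: 27.7
finger_force: 30.0
```

```bash
python3 -m jog '[[0,0,2,0,0,0],[0,0,0,0,0,0]]'; python3 -m jog '[[-2,0,0,0,0,0],[-2,0,0,0,0,0],[0,0,0,0,0,0]]'; python3 -m jog '[[-2,0,0,0,0,0],[0,0,0,0,0,0]]';  python3 -m jog '[[-2,0,0,0,0,0],[0,0,0,0,0,0]]'
```

```text
time: 10.15
tool_pos: [495.9, -14.7, 65.7]
tcp_rot: [3.141, 0.001, 2.937]
contact_force: [0.2, -1.0, 1.6]
grip_width: 27.5
finger_force: 30.0
time: 10.45
tool_pos: [499.9, -15.5, 65.8]
tcp_rot: [3.142, 0.0, 2.937]
contact_force: [-0.2, 0.2, 0.6]
grip_width: 27.9
finger_force: 30.0
time: 10.65
tool_pos: [501.8, -15.9, 65.7]
tcp_rot: [3.141, 0.0, 2.937]
contact_force: [-1.3, 1.6, 0.7]
grip_width: 27.5
finger_force: 30.0
time: 10.85
tool_pos: [503.8, -16.3, 65.7]
tcp_rot: [3.141, 0.0, 2.937]
contact_force: [-0.0, -0.3, 0.8]
grip_width: 27.5
finger_force: 30.0
```

```bash
for i in 1 2 3; do python3 -m jog '[[-2,0,0,0,0,0],[0,0,0,0,0,0]]' | grep -E "pos|contact"; done
```

```text
tool_pos: [505.8, -16.7, 65.8]
contact_force: [-1.1, 0.1, 0.2]
tool_pos: [506.0, -16.8, 65.2]
contact_force: [-4.8, 0.3, 0.9]
tool_pos: [506.1, -16.8, 64.6]
contact_force: [-9.2, 0.7, 2.3]
```

Rear bar contact is felt at x = 506. I'll relax, lower to the runners and release.

```bash
python3 -m jog '[[2,0,0.5,0,0,0],[1,0,0.5,0,0,0],[0,0,0.5,0,0,0],[0,0,0,0,0,0]]' ; python3 -m jog '[[0,0,0,0,0,0],[0,0,0,0,0,0],[0,0,0,0,0,0],[0,0,0,0,0,0],[0,0,0,0,0,0]]' 60; python3 -m jog '[[0,0,-10,0,0,0],[0,0,-20,0,0,0],[0,0,-30,0,0,0],[0,0,-30,0,0,0],[0,0,-20,0,0,0],[0,0,-10,0,0,0],[0,0,0,0,0,0]]'; python3 - <<'E'
from h import *
gorack(-270,0,200)
for c in("scene","side"):
    im=bot.capture(c); cv2.imwrite(f"pics/{c}5.png",im[...,::-1])
    for d in bot.outline_of("thick_board",c)[:2]: print(c,d['p'],d['pixel'])
g=loc((494,-279.5,.367),[(-105,0,0)])[0]; print(g); go(g[0],g[1],150,np.pi+.367)
o=np.zeros((400,720,3),np.uint8)
H=loc(RK,np.c_[-14+80*np.cos(t),80*np.sin(t),0*t+78]); L=[H,loc(RK,[(-94,14,78),(-199,14,78),(-199,-14,78),(-94,-14,78)])]
o[:,:360]=overlay(cv2.imread("pics/scene5.png")[...,::-1],cam("scene"),L,(270,170,360,270),4);o[:320,360:]=overlay(cv2.imread("pics/side5.png")[...,::-1],cam("side"),L,(310,165,400,245),4)
cv2.imwrite("pics/ov5.png",o)
E
```

```text
time: 11.85
tool_pos: [506.1, -16.8, 64.1]
tcp_rot: [3.142, -0.001, 2.937]
contact_force: [-4.1, 0.6, 1.2]
grip_width: 28.1
finger_force: 30.0
time: 12.35
tool_pos: [506.7, -16.9, 64.3]
tcp_rot: [3.141, 0.001, 2.937]
contact_force: [-0.1, 0.9, -0.8]
grip_width: 54.8
finger_force: 0.0
time: 13.05
tool_pos: [507.1, -17.0, 185.7]
tcp_rot: [3.141, 0.003, 2.937]
contact_force: [-0.9, 0.6, 0.7]
grip_width: 55.2
finger_force: 0.0
 turn [0.    0.003 0.   ] shift [155.3   0.4 -14.3] t 13.05
now rack [-114.7   -0.4]
scene 0.57 [322.1, 230.7]
side 0.89 [345.0, 198.3]
side 0.37 [381.5, 299.0]
[ 395.99216055 -317.17576682    0.        ]
 turn [ 0.001 -0.002 -0.572] shift [ 210.2 -241.    33. ] t 13.25
```

View pics/ov5.png

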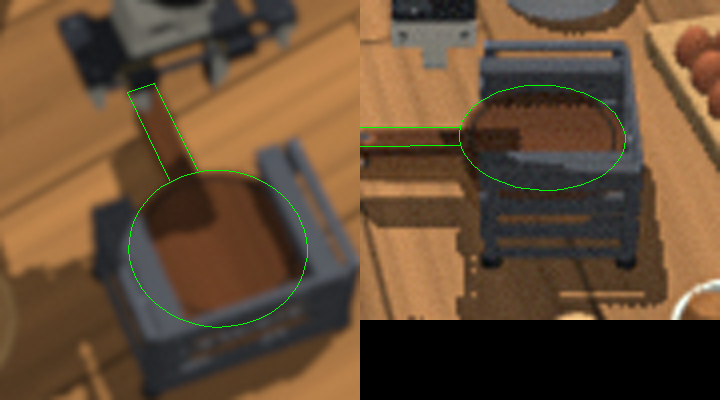

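The thick board lies home in the middle slot; the outline matches in both views. Next, the thin board.

```bash
python3 -m jog '[[0,0,0,0,0,-0.14],[0,0,0,0,0,-0.145],[0,0,0,0,0,-0.145],[0,0,0,0,0,-0.142]]' 70; python3 -m jog '[[10,-12,0,0,0,0],[22,-25,2,0,0,0],[22,-25,5,0,0,0],[22,-25,5,0,0,0],[22,-25,5,0,0,0],[22,-25,5,0,0,0],[22,-25,5,0,0,0],[22,-25,3,0,0,0],[22,-25,3,0,0,0],[16,-18,2,0,0,0],[8,-11,0,0,0,0],[0,0,0,0,0,0]]'; python3 - <<'E'
from h import *
o=bot.get_obs(); C=cam("wrist",o); im=bot.capture("wrist"); cv2.imwrite("pics/w6.png",im[...,::-1])
p=(494,-279.5,.367)
a=overlay(im,C,[loc(p,np.c_[80*np.cos(t),80*np.sin(t),0*t+9]),loc(p,[(-80,14,9),(-185,14,9),(-185,-14,9),(-80,-14,9)])],(220,80,420,280),3)
cv2.imwrite("pics/ov6.png",a)
g=loc(p,[(-105,0,0)])[0]; go(g[0],g[1],3,np.pi+.367)
E
```

```text
time: 13.65
tool_pos: [505.9, -16.8, 183.0]
tcp_rot: [3.14, -0.002, -2.768]
contact_force: [0.7, -0.0, 0.5]
grip_width: 64.3
finger_force: 0.0
time: 14.85
tool_pos: [396.5, -318.2, 148.4]
tcp_rot: [3.14, -0.0, -2.777]
contact_force: [-0.1, -0.1, -0.1]
grip_width: 64.1
finger_force: 0.0
 turn [ 0.001 -0.    -0.001] shift [  0.8   0.2 145.6] t 14.9
```

View pics/ov6.png

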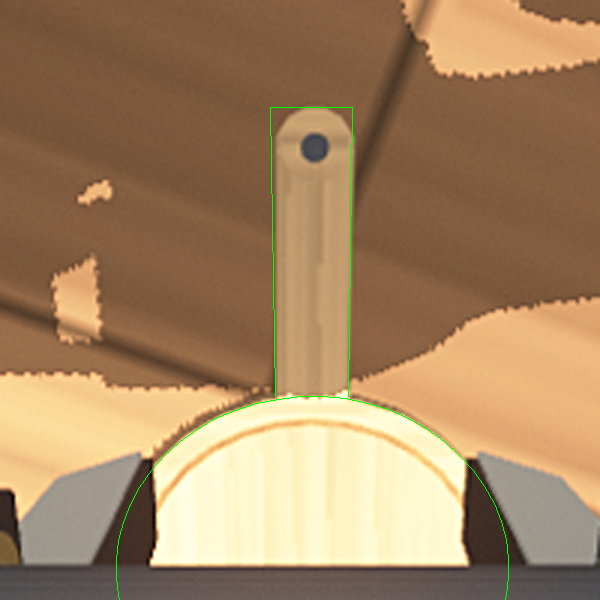

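The thin board's outline matches the estimate to within about 2 mm. I'll descend and grip.

```bash
python3 -m jog '[[0,0,15,0,0,0],[0,0,30,0,0,0],[0,0,35,0,0,0],[0,0,35,0,0,0],[0,0,20,0,0,0],[0,0,8,0,0,0],[0,0,3.5,0,0,0],[0,0,0,0,0,0]]' 70; python3 -m jog '[[0,0,0,0,0,0],[0,0,0,0,0,0],[0,0,0,0,0,0],[0,0,0,0,0,0],[0,0,0,0,0,0],[0,0,0,0,0,0],[0,0,0,0,0,0],[0,0,0,0,0,0]]' 20; python3 -m jog '[[0,0,-5,0,0,0],[0,0,-15,0,0,0],[0,0,-30,0,0,0],[0,0,-30,0,0,0],[0,0,-30,0,0,0],[0,0,-30,0,0,0],[0,0,-15,0,0,0],[0,0,0,0,0,0]]' 0; python3 - <<'E'
from h import *
gorack(-272,0,110)
E
```

```text
time: 15.7
tool_pos: [397.6, -317.0, 3.2]
tcp_rot: [-3.141, 0.0, -2.774]
contact_force: [0.3, -0.2, -0.7]
grip_width: 63.9
finger_force: 0.0
time: 16.5
tool_pos: [397.0, -317.3, 2.9]
tcp_rot: [-3.142, 0.0, -2.774]
contact_force: [-0.9, -0.2, 4.1]
grip_width: 27.4
finger_force: 30.0
time: 17.3
tool_pos: [397.8, -318.0, 159.9]
tcp_rot: [-3.137, 0.002, -2.774]
contact_force: [0.2, 0.3, -1.8]
grip_width: 27.7
finger_force: 30.0
 turn [-0.004  0.003  0.572] shift [111.5 317.4  49.9] t 17.3
now rack [-160.5 -317.4]
```

```bash
python3 -m jog '[[0,0,0,0,0,0.12],[0,0,0,0,0,0.14],[0,0,0,0,0,0.14],[0,0,0,0,0,0.12],[0,0,0,0,0,0.052],[0,0,0,0,0,0]]'; python3 -m jog '[[10,15,0,0,0,0],[20,28,0,0,0,0],[20,34,0,0,0,0],[20,34,0,0,0,0],[20,34,0,0,0,0],[14,34,0,0,0,0],[7,34,0,0,0,0],[0,34,0,0,0,0],[0,34,0,0,0,0],[0,22,0,0,0,0],[0,13,0,0,0,0],[0,0,0,0,0,0]]';python3 - <<'E'
from h import *
gorack(-272,0,97)
o=bot.get_obs(); bp=loc(RK,[(-272+105,0,0)])[0]
b=o["tool_pos"]; bp=(b[0]+105*np.cos(-.205),b[1]+105*np.sin(-.205),-.205)
L=[loc(bp,np.c_[80*np.cos(t),80*np.sin(t),0*t+b[2]-2.9+9])]
v=np.zeros((400,720,3),np.uint8)
v[:,:360]=overlay(bot.capture("scene"),cam("scene"),L,(265,155,355,255),4);v[:320,360:]=overlay(bot.capture("side"),cam("side"),L,(280,145,370,225),4)
cv2.imwrite("pics/ov7.png",v)
E
```

```text
time: 17.9
tool_pos: [396.4, -316.6, 156.3]
tcp_rot: [3.14, -0.002, 2.936]
contact_force: [0.4, 0.2, -1.1]
grip_width: 27.4
finger_force: 30.0
time: 19.1
tool_pos: [352.1, 16.1, 157.2]
tcp_rot: [3.141, -0.001, 2.941]
contact_force: [-0.2, -1.3, -1.7]
grip_width: 27.4
finger_force: 30.0
 turn [ 0.    -0.001  0.004] shift [-1.2 -0.5 60.2] t 19.1
now rack [-273.2    0.5]
```

View pics/ov7.png

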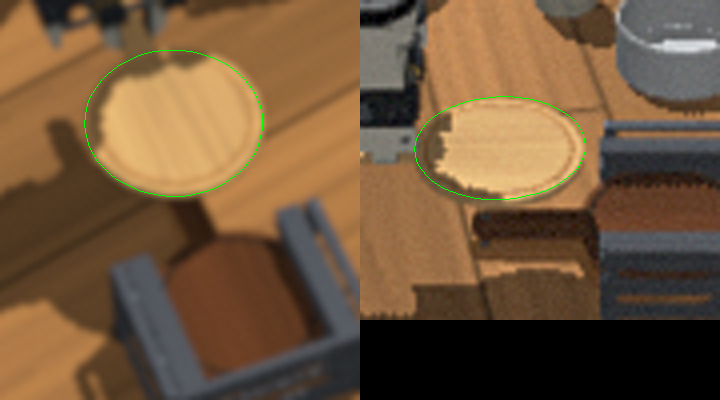

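The thin board is held level and centred ahead of the rack. I'll lower it and insert.

```bash
python3 -m jog '[[0,0,12,0,0,0.004],[0,0,18,0,0,0],[0,0,18,0,0,0],[0,0,10,0,0,0],[0,0,2,0,0,0],[0,0,0,0,0,0]]'; python3 -m jog '[[-10,0,0,0,0,0],[-15,0,0,0,0,0],[-15,0,0,0,0,0],[-10,0,0,0,0,0],[0,0,0,0,0,0]]';python3 -m jog '[[-10,0,0,0,0,0],[-10,0,0,0,0,0],[-10,0,0,0,0,0],[0,0,0,0,0,0]]'
```

```text
time: 19.8
tool_pos: [352.4, 14.2, 97.6]
tcp_rot: [-3.142, -0.001, 2.932]
contact_force: [0.4, -0.0, -0.8]
grip_width: 27.0
finger_force: 30.0
time: 20.3
tool_pos: [403.3, 3.9, 98.1]
tcp_rot: [3.141, 0.002, 2.933]
contact_force: [-0.0, 0.5, -1.3]
grip_width: 27.5
finger_force: 30.0
time: 20.7
tool_pos: [432.4, -2.2, 97.8]
tcp_rot: [3.141, 0.002, 2.933]
contact_force: [-0.5, 0.3, -1.7]
grip_width: 27.5
finger_force: 30.0
```

```bash
python3 -m jog '[[-5,0,0.8,0,0,0],[-10,0,0,0,0,0],[-10,0,0,0,0,0],[-5,0,0,0,0,0],[0,0,0,0,0,0]]'; python3 -m jog '[[-8,0,0,0,0,0],[-8,0,0,0,0,0],[-6,0,0,0,0,0],[0,0,0,0,0,0]]'; python3 -m jog '[[-4,0,0,0,0,0],[-4,0,0,0,0,0],[-3,0,0,0,0,0],[0,0,0,0,0,0]]'
```

```text
time: 21.2
tool_pos: [461.0, -8.3, 96.9]
tcp_rot: [3.141, 0.001, 2.933]
contact_force: [0.8, -0.1, -1.0]
grip_width: 27.4
finger_force: 30.0
time: 21.6
tool_pos: [482.7, -12.9, 97.0]
tcp_rot: [3.142, 0.001, 2.933]
contact_force: [0.6, 0.4, -1.8]
grip_width: 27.4
finger_force: 30.0
time: 22.0
tool_pos: [492.9, -15.0, 96.9]
tcp_rot: [3.142, 0.0, 2.933]
contact_force: [0.2, 0.4, -0.9]
grip_width: 27.4
finger_force: 30.0
```

```bash
python3 -m jog '[[0,0,1.5,0,0,0],[0,0,1,0,0,0],[0,0,0,0,0,0]]' | grep -E "pos|contact"; python3 -m jog '[[-3,0,0,0,0,0],[-3,0,0,0,0,0],[0,0,0,0,0,0]]'| grep -E "pos|contact"; for i in 1 2 3; do python3 -m jog '[[-2,0,0,0,0,0],[0,0,0,0,0,0]]' | grep -E "pos|contact"; done
```

```text
tool_pos: [492.3, -14.8, 94.3]
contact_force: [-1.0, -0.5, -0.6]
tool_pos: [498.9, -16.3, 94.5]
contact_force: [-0.4, -0.9, -1.3]
tool_pos: [500.5, -16.6, 94.4]
contact_force: [1.0, -0.2, -1.4]
tool_pos: [502.5, -17.0, 94.4]
contact_force: [-0.9, 0.3, -1.3]
tool_pos: [504.5, -17.4, 94.4]
contact_force: [0.2, -0.6, -1.3]
```

```bash
for i in 1 2 3; do python3 -m jog '[[-2,0,0,0,0,0],[0,0,0,0,0,0]]' | grep -E "pos|contact"; done
```

```text
tool_pos: [504.9, -17.5, 93.9]
contact_force: [-4.1, 0.2, -0.8]
tool_pos: [505.0, -17.5, 93.4]
contact_force: [-10.0, 1.1, 0.6]
tool_pos: [505.0, -17.5, 92.9]
contact_force: [-14.2, 3.2, 2.2]
```

Rear bar contact is at x = 504.9, consistent with the first board. I'll relax and release.

```bash
python3 -m jog '[[2,0,0,0,0,0],[2,0,0.3,0,0,0],[0,0,0,0,0,0]]' ; python3 -m jog '[[0,0,0,0,0,0],[0,0,0,0,0,0],[0,0,0,0,0,0],[0,0,0,0,0,0],[0,0,0,0,0,0]]' 60; python3 -m jog '[[0,0,-10,0,0,0],[0,0,-20,0,0,0],[20,0,-30,0,0,0],[30,0,-30,0,0,0],[30,0,-20,0,0,0],[30,0,-10,0,0,0],[20,0,0,0,0,0],[0,0,0,0,0,0]]'; python3 - <<'E'
from h import *
for c in("scene","side"):
    im=bot.capture(c); cv2.imwrite(f"pics/{c}8.png",im[...,::-1])
o=np.zeros((400,720,3),np.uint8)
def B(z): return [loc(RK,np.c_[-14+80*np.cos(t),80*np.sin(t),0*t+z]),loc(RK,[(-94,14,z),(-199,14,z),(-199,-14,z),(-94,-14,z)])]
L=B(99)
o[:,:360]=overlay(cv2.imread("pics/scene8.png")[...,::-1],cam("scene"),L,(270,170,360,270),4);o[:320,360:]=overlay(cv2.imread("pics/side8.png")[...,::-1],cam("side"),L,(305,165,395,245),4)
cv2.imwrite("pics/ov8.png",o)
E
```

```text
time: 24.1
tool_pos: [504.9, -17.5, 93.7]
tcp_rot: [3.142, -0.003, 2.933]
contact_force: [-5.3, 1.5, -1.0]
grip_width: 27.7
finger_force: 30.0
time: 24.6
tool_pos: [506.5, -17.9, 94.3]
tcp_rot: [3.141, 0.001, 2.933]
contact_force: [-0.7, -0.4, 0.4]
grip_width: 54.7
finger_force: 0.0
time: 25.4
tool_pos: [377.2, 9.7, 215.2]
tcp_rot: [3.141, 0.001, 2.933]
contact_force: [-0.1, -0.5, 0.2]
grip_width: 55.1
finger_force: 0.0
```

View pics/ov8.png

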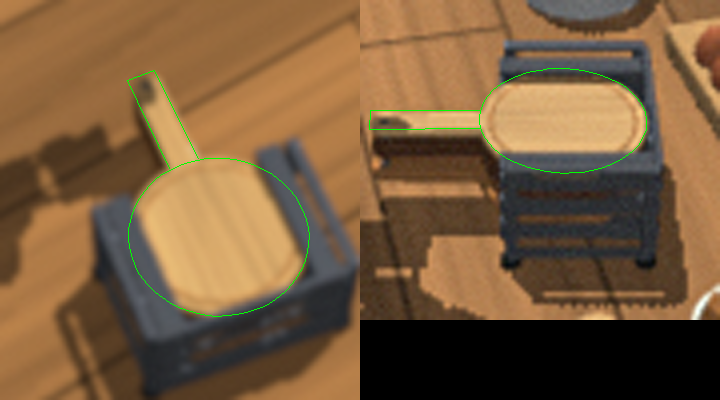

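The thin board matches its home outline in both views, and the thick and stored handles lie below it. The gripper is clear, so I'm handing in.

```bash
python3 -c "
from plant import bot
print(bot.close_job())"
```

```text
the job is handed in; nothing more can be done
None
```

I put the thick dark board in the middle slot and the thin pale board in the top slot, each pushed against its rear bar. The stored board and the other kitchen things were not touched, and I handed the job in at about 25 s; the hand-in did not report a verdict.

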